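# Clear the cotton-pad box and hold its lid open

### The job

The brush and the comb have been left on the lid of the white cotton-pad box: lay them gently and flat in the low metal tray, the brush, bristles up, in the long wide compartment and the comb in the shorter, narrower compartment beside it. Then raise the box's lid to 60 degrees from closed and hold it there, still, so that I can refill the box; your program finishes while still holding the lid, which falls shut if let go. Leave the other things on the counter where they are.

Things in the scene. Friction and masses are not known exactly. Their poses are not given: they have to be found in the camera images.
- padbox: White plastic box, 220 (x) x 250 (y) x 88 mm high with its lid shut, fixed to the counter. Origin: centre of its underside; z up; its front is -x, its lid is hinged along the upper edge at +x. It stands either left or right of the robot's middle, the tray on the other side.
- lid (a joint): Angle of the box's lid, rad: 0 shut, grows as the front edge rises, 1.047 = 60 degrees, stop at 1.75. The lid is a flat white plate 220 x 250 x 8 mm, about 0.35 kg, whose upper face is 88 mm above the counter when shut. The hinge is nearly free of friction: the lid falls shut from below about 85 degrees when let go. It starts shut, with the brush and the comb lying on it.
- lid_handle (a point): Centre of the black T-shaped handle on the lid: a round bar 16 mm in diameter and 45 mm long, parallel to the hinge (the box's y), on one central post 12 mm wide; the bar's centre is 35 mm above the lid's upper face and 195 mm in front of the hinge. Pinched by its two ends, along the box's y, it can turn between the finger pads while the lid swings. This point moves with the lid.
- lid_hinge (a point): Middle of the hinge line, which runs along the box's y: 110 mm behind the box's centre (+x of the box) and 80 mm above the counter. Does not move. In the plane of the swing the handle's centre is 195 mm in front of it and 43 mm above it when shut, and turns about it as the lid opens.
- brush: Wooden hairbrush with black bristles, 80 g, lying on the lid with bristles up, roughly along the box's y, nearer the handle than the comb is. 170 mm long along its x: handle at -x, 18 wide x 16 mm high, from x = -85 to 0; head at +x, 50 wide x 12 mm, from x = 0 to 85, with bristles up to 24 mm above its underside. Origin: middle of its length, on the underside; z up.
- brush_grip (a point): Where to grip the brush: on its handle next to the head, 15 mm from the brush's origin towards the handle's end and 8 mm above the underside; 18 mm wide there.
- comb: Wooden wide-toothed comb, 35 g, lying on the lid, roughly along the box's y, nearer the hinge. 130 mm long along its x: handle at -x, 16 wide x 12 mm high, from x = -65 to 5; toothed head at +x, 33 wide x 10 mm, from x = 0 to 65. Origin: middle of its length, on the underside; z up.
- comb_grip (a point): Where to grip the comb: on its handle next to the teeth, 15 mm from the comb's origin towards the handle's end and 6 mm above the underside; 16 mm wide there.
- tray: Low dark metal tray, 200 (x) x 157 (y) x 16 mm high, fixed to the counter, floor 4 mm thick, walls 5 mm thick. Three compartments: the long wide one (190 x 80 mm, at -y) for the brush, the shorter, narrower one (150 x 62 mm, at +y) for the comb, and a small one (35 x 62 mm, at the +x end beside the comb's) that stays empty. Origin: centre of its underside; z up.
- brush_place (a point): Centre of the floor of the brush's compartment, 190 mm along the tray's x and 80 mm along its y; floor 4 mm above the counter, walls rising 12 mm above the floor. The brush lies along x, either way round.
- comb_place (a point): Centre of the floor of the comb's compartment, 150 mm along the tray's x and 62 mm along its y; floor 4 mm above the counter, walls rising 12 mm above the floor. The comb lies along x, either way round.
- cream_jar: Bystander between box and tray: glass jar with metal cap, 48 mm in diameter, 45 mm high. Origin: centre of its underside.
- tumbler: Bystander behind: white ceramic cup, 72 mm across, 95 mm high. Origin: centre of its underside.
- pump_bottle: Bystander far to the right: white bottle with black pump, 68 mm in diameter, 185 mm high. Origin: centre of its underside.
- petal_jar: Bystander far to the left: round glass jar of dried petals, 108 mm across, 85 mm high. Origin: centre of its underside.
- soap_dish: Bystander in front of the robot's base: white dish with a soap bar, 100 x 70 x 32 mm. Origin: centre of its underside.
- razor: Bystander at the near right, lying on the counter: steel razor, 134 mm long, 42 mm wide, 12 mm high. Origin: underside, near its middle.

How it is judged (in metres and radians):
On the way, in this order (a step that is already met when the one before it is completed fails the run):
1. brush and comb lie flat in their compartments, let go, and the lid is still shut (x of brush in the frame of brush_place between -0.015 and 0.015 m and y of brush in the frame of brush_place between -0.025 and 0.025 m and z of brush in the frame of brush_place below 0.004 m and angle between each of brush, comb's own z axis and vertical below 0.1 rad and angle between the x axis of brush and the x axis of brush_place, either way round below 0.3 rad and contact force between the fingers and brush below 0.05 N and linear speed of each of brush, comb below 0.03 m/s and x of comb in the frame of comb_place between -0.015 and 0.015 m and y of comb in the frame of comb_place between -0.025 and 0.025 m and z of comb in the frame of comb_place below 0.004 m and angle between the x axis of comb and the x axis of comb_place, either way round below 0.3 rad and contact force between the fingers and comb below 0.05 N and value of joint lid below 0.1 rad), for 0.2 s.
2. the lid is held open at 60 degrees (within 7) by the fingers (value of joint lid between 0.925 and 1.17 rad and velocity of joint lid between -0.06 and 0.06 rad/s and contact force between the fingers and padbox above 0.3 N), for 0.3 s.
At the end, for the whole second after the job is handed in: Lid still at 53 to 67 degrees with the fingers pressing on it (over 0.3 N); brush (bristles up) and comb flat on the floors of their own compartments, along them within 0.3 rad, within 15 mm lengthwise and 25 mm across of the centres, let go and at rest; bystanders within 30 mm of their places (all of step 2 and x of brush in the frame of brush_place between -0.015 and 0.015 m and y of brush in the frame of brush_place between -0.025 and 0.025 m and z of brush in the frame of brush_place below 0.004 m and angle between each of brush, comb's own z axis and vertical below 0.1 rad and angle between the x axis of brush and the x axis of brush_place, either way round below 0.3 rad and contact force between the fingers and brush below 0.05 N and linear speed of each of brush, comb below 0.03 m/s and x of comb in the frame of comb_place between -0.015 and 0.015 m and y of comb in the frame of comb_place between -0.025 and 0.025 m and z of comb in the frame of comb_place below 0.004 m and angle between the x axis of comb and the x axis of comb_place, either way round below 0.3 rad and contact force between the fingers and comb below 0.05 N); the arm keeps its last pose, push and grip.
It fails at once if the brush is dropped (falls freely faster than 0.7 m/s) (contact force between anything else and brush below 0.02 N and linear speed of brush above 0.7 m/s).
It fails at once if the comb is dropped (falls freely faster than 0.7 m/s) (contact force between anything else and comb below 0.02 N and linear speed of comb above 0.7 m/s).
It fails at once if a bystander is moved by more than 30 mm or tipped (distance of any of cream_jar, tumbler, pump_bottle, petal_jar, soap_dish, razor from where it was at the start of the episode above 0.03 m or angle between any of cream_jar, tumbler, pump_bottle, petal_jar, soap_dish, razor's own z axis and vertical above 0.5 rad).
It also fails if it takes over 72 s, if anything falls off the work surface, if the arm or the gripper's body presses on something with over 40 N, if the wrist force passes 120 N, or if a joint passes its speed limit or range.

### The arm

A 6-joint arm with a two-finger parallel gripper is mounted at the origin on the work surface. World frame = base frame: x ahead of the robot, y to its left, z up, the work surface at z = 0. Lengths are in mm, angles in rad, forces in N, time in s.
With the tool pointing down it reaches from about 275 to 1000 mm from the base axis. Payload 8.4 kg.
Tool frame: the origin (TCP) lies between the finger pads; the fingertips stand 22 mm ahead of it and the grasp point (between the pads) lies 3 mm ahead of it (r.nose_length is the z of the fingertips in the tool frame, in mm); z points along the fingers, y is the line along which they close (so a half turn about z gives the same grasp; the last joint's range is limited). The gripper opens to 85 mm and grips with 20 to 120 N. Pads are 22 mm wide; open, the fingers measure 114 mm over their backs; the gripper's body (76 mm by 85 mm) begins 54 mm behind the grasp point. The pads swing forward as they close: fully open they stand 13 mm farther back than shut.
Start: joints at [-1.142, 0.353, 1.633, -0, 1.155, -0.002], TCP at [260.998, -567.898, 253.281] pointing down, gripper open.
Joint ranges: [-2.63, 2.63], [-0.92, 2.1], [0.06, 2.66], [-1.3, 4.44], [0, 2.69], [-3.02, 3.02]. Speed limits (rad/s): [2.22, 2.22, 2.79, 3.14, 3.14, 3.14].

### API

Orientations are given as [roll, pitch, yaw] about the fixed x, y, z axes, in that order (R = Rz(yaw) Ry(pitch) Rx(roll)).
In Python, from rig import r gives the robot as it stands.
- The arm moves only by the shell command python3 steer.py 'ROWS' [FORCE]. ROWS is a JSON list that holds a single list of rows (three levels of brackets), with 1 to 5 rows, each of 7 numbers: a rotation vector rx, ry, rz in units of 0.1 rad, then dx, dy, dz in units of 20 mm, then the opening from 0.0 (shut) to 1.0 (fully open); each row shifts and turns the commanded pose from where the row before left it, along the tool's axes as they then stand; what a row does not reach is not made up. A row lasts 1/12 s, in which the tool goes at most 41.7 mm and 0.125 rad, less where a joint would pass 70% of its speed; a pose out of reach is approached as far as the arm can. The fingers move at their own pace and stop on an object; FORCE is the grip in N (left out, the last holds). Time passes only in rows, so rows that do not move let the fingers close. It prints the time, the measured TCP pose, the force, the opening and the grip force at its end. Input that does not fit is refused with a message, and nothing moves.
- r.sense(): the state, without advancing time (a new reading comes with each control period).
- r.grab_frame(name): name is "scene" or "top" or "wrist"; returns the picture (480x640x3 uint8, red, green, blue); there is no depth.
- r.camera_params(name): a dict with "fx", "fy", "cx", "cy" (pixels), "rvec" (rotation vector, rad) and "tvec" (3), from world to camera coordinates, as OpenCV has them. Camera axes: x right, y down, z forward; pixel columns grow to the right and rows downward; lengths in mm; the calibration is good to about 2 mm. A picture is of the moment at which its call begins: read the wrist's pose just before it. camera_params takes no time and is no camera call; for the wrist camera it gives the pose at the moment of the call.
- r.sign_off(): hands the job in; it is judged then, once.
The state is a dict: "clock": time; "qpos": joint angles; "qvel": joint speeds; "joint_efforts": joint torques, N m; "eef_pos": TCP position; "tcp_rot": TCP orientation; "contact_force": force on the tool from outside, world axes, zero at the start; "wrist_torque": the same for the moment, N m; "opening": opening from 0.0 (shut) to 1.0 (fully open); "grasp_force": force on a finger pad.
Only numpy, scipy, OpenCV 4.12 (cv2) and the standard library are available. Lean on these libraries where they do the work, as an engineer would, in place of code of your own. Each camera call takes 0.05 s, during which the arm holds its last target. There are 200 camera calls.

## Working session

There is one attempt and no reset: what is moved stays moved. The work goes in short steps, Python scripts to look and compute and a shell command to move; the robot and the scene stay as the last step left them, time stands still between calls to the robot, and variables do not carry over. Pictures are saved under pics/ and viewed, at most 10 in all, crops included, and the job is handed in when it is done.

```bash
ls; mkdir -p pics
python3 - <<'E'
from rig import r
import cv2
for n in ("scene","top"):
    f=r.grab_frame(n); cv2.imwrite(f"pics/{n}0.png",f[:,:,::-1])
    print(r.camera_params(n))
print(r.camera_params("wrist"));print(r.sense(), r.nose_length)
E
```

```text
pics
rig.py
steer.py
{'fx': 559.4962558847151, 'fy': 559.4962558847151, 'cx': 312.09013622399476, 'cy': 232.7470745739971, 'rvec': array([ 2.07788325,  1.44295503, -0.50865479]), 'tvec': array([-205.95796209, -335.00511208, 1779.15964217])}
{'fx': 616.7899899076604, 'fy': 616.7899899076604, 'cx': 321.89274628159745, 'cy': 237.25405191857914, 'rvec': array([ 2.17747889, -2.22357724,  0.0515108 ]), 'tvec': array([  26.90126423,  576.52976259, 1480.98819874])}
{'fx': 381.03967376466943, 'fy': 381.03967376466943, 'cx': 326.20326054103515, 'cy': 238.67089399771154, 'rvec': array([-2.42289073,  1.5531122 ,  0.23726812]), 'tvec': array([-625.42463931,  -38.50415833,  379.68158597])}
{'clock': 0.1, 'qpos': array([-1.14238349e+00,  3.53558002e-01,  1.63405295e+00, -4.27496435e-06,
        1.15524374e+00, -2.41754683e-03]), 'qvel': array([-8.35495375e-05, -1.35643385e-03, -2.57879641e-03, -1.12934669e-03,
        1.55227384e-03,  5.84363247e-04]), 'joint_efforts': array([ 6.08104783e-04, -6.06357908e+01, -3.42818213e+01, -1.00345937e-05,
        3.85900377e-03, -3.17928834e-05]), 'eef_pos': array([ 260.83477463, -567.51984781,  252.65271558]), 'tcp_rot': array([-3.14033061e+00,  8.57916110e-07,  4.30832116e-01]), 'contact_force': array([-0.55625165,  0.60620578, -0.79954598]), 'wrist_torque': array([0.01307426, 0.01588362, 0.01699685]), 'grasp_force': 0.0, 'opening': 1.001423796121573} 22.0
```

View pics/top0.png

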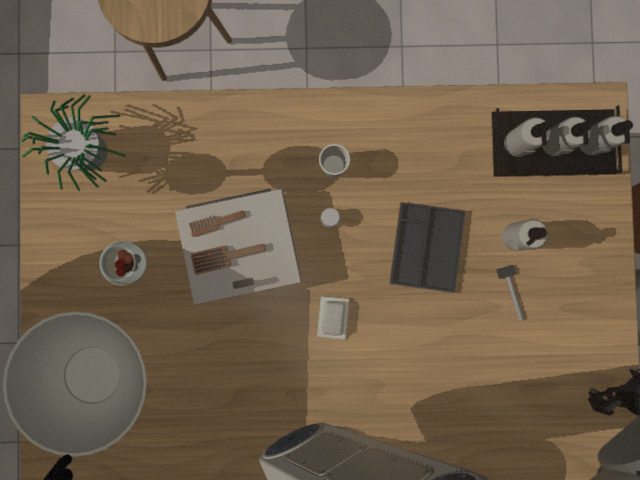

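View pics/scene0.png

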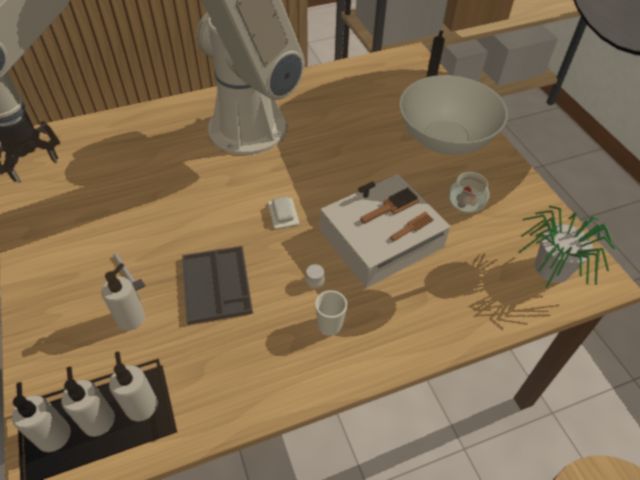

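The top view shows the box at about (238,246), its handle at (243,284), the brush around (228,258), the comb around (220,222), and the tray around (428,247). The jar (330,217), tumbler (334,159) and soap dish (334,318) lie between or near them. Next I'll enlarge both views.

Run:
```python
import cv2
a=cv2.imread("pics/top0.png")[180:310,170:470]
cv2.imwrite("pics/topc.png",cv2.resize(a,None,fx=2.6,fy=2.6,interpolation=cv2.INTER_CUBIC))
a=cv2.imread("pics/scene0.png")[165:330,175:455]
cv2.imwrite("pics/scenec.png",cv2.resize(a,None,fx=2.8,fy=2.8,interpolation=cv2.INTER_CUBIC))
```

```text
(no output)
```

View pics/topc.png

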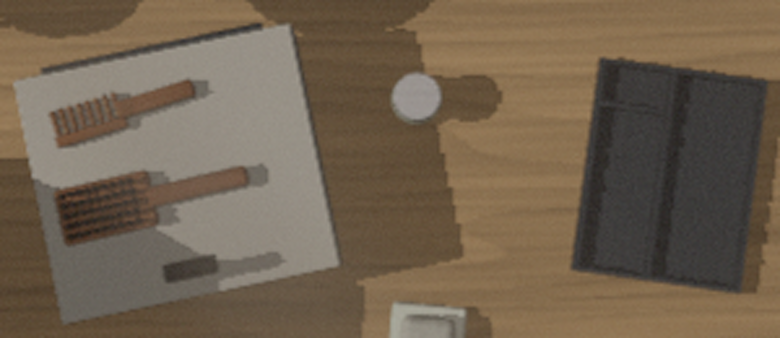

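View pics/scenec.png

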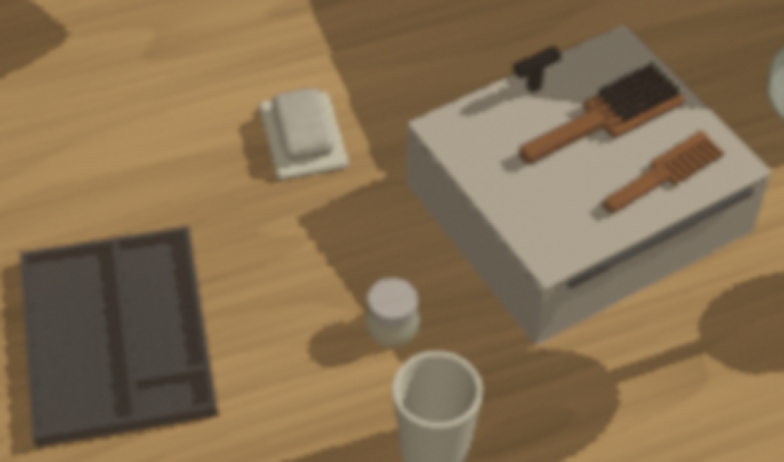

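Corners and handle ends are legible in both crops, so I'll triangulate them.

```bash
cat > h.py <<'E'
import numpy as np, cv2
def P(c): 
    K=np.array([[c["fx"],0,c["cx"]],[0,c["fy"],c["cy"]],[0,0,1.]])
    return K@np.c_[cv2.Rodrigues(np.array(c["rvec"],float))[0],c["tvec"]]
def tri(Ps,uvs):
    A=np.vstack([np.array([u*p[2]-p[0],v*p[2]-p[1]]) for p,(u,v) in zip(Ps,uvs)])
    X=np.linalg.lstsq(A[:,:3],-A[:,3],rcond=None)[0]
    e=[np.linalg.norm((lambda q:q[:2]/q[2])(p@np.r_[X,1])-uv) for p,uv in zip(Ps,uvs)]
    return X,max(e)
def atz(p,uv,z):
    u,v=uv; A=np.array([u*p[2]-p[0],v*p[2]-p[1]])
    return np.linalg.solve(A[:,:2],-A[:,3]-A[:,2]*z)
E
python3 - <<'E'
from h import *
from rig import r
Pt,Ps=P(r.camera_params("top")),P(r.camera_params("scene"))
pts=dict(handle=((190,268),(537,62),123),bend=((246,176),(524,154),96),bneck=((153,195),(593,118),100),cend=((192,89),(608,206),94),cneck=((122,106),(657,174),98),
lRF=((339,266),(409,124),88),lRB=((292,25),(541,287),88),lLF=((63,323),(625,27),88),lLB=((15,80),(769,175),88),
tTL=((600,58),(217,412),16),tTR=((766,80),(36,444),16),tBL=((572,268),(189,229),16),tBR=((741,292),(22,254),16))
np.set_printoptions(precision=1,suppress=True)
for k,(a,b,z) in pts.items():
    ta=np.array(a)/2.6+(170,180); sb=np.array(b)/2.8+(175,165)
    X,e=tri([Pt,Ps],[ta,sb]); print(k,X,round(e,2),'top@z',atz(Pt,ta,z),'sc@z',atz(Ps,sb,z))
E
```

```text
handle [473.2 193.8 118.5] 0.07 top@z [473.3 193.4] sc@z [476.9 191.6]
bend [552.4 147.   93.4] 0.21 top@z [552.2 146.4] sc@z [554.6 146.4]
bneck [536.4 226.6  94.6] 0.99 top@z [537.1 227.7] sc@z [539.9 221.5]
cend [630.5 193.8  89.5] 0.2 top@z [630.  192.9] sc@z [633.7 192.2]
cneck [615.4 252.9  92.2] 1.15 top@z [615.9 254.1] sc@z [618.6 247.2]
lRF [471.3  67.3  79.6] 0.24 top@z [471.4  66.5] sc@z [478.4  65. ]
lRB [686.3 104.7  83.3] 0.2 top@z [685.5 104.1] sc@z [689.4 103.4]
lLF [426.  312.2  79.2] 0.1 top@z [426.5 310.2] sc@z [433.7 307.5]
lLB [642.3 351.6  79.7] 0.23 top@z [641.7 350.1] sc@z [647.7 346.1]
tTL [ 658.9 -180.1    1.5] 0.07 top@z [ 657.6 -178. ] sc@z [ 667.7 -181.7]
tTR [ 635.3 -334.3    2. ] 0.62 top@z [ 633.8 -332.1] sc@z [ 644.7 -332.5]
tBL [ 462.6 -148.1    6.5] 0.07 top@z [ 462.9 -146.9] sc@z [ 469.9 -149.5]
tBR [ 437.5 -302.9    8.3] 0.79 top@z [ 437.5 -302.8] sc@z [ 444.6 -301. ]
```

The lid and tray sizes and the handle position agree with the text: 249 × 218 mm, 198 × 156 mm, and the handle within 2 mm of prediction. The scene view reads about 7 mm low in z. Now I'll move above the box for wrist views.

The manual's scale: shifts go in units of 20 mm and turns go in units of 0.1 rad. Converting my numbers, -30 mm is -1.5, 28.6 mm is 1.43.

```bash
python3 steer.py '[[[0, 0, 0, 1.43, -1.5, -0.12, 1], [0, 0, 0, 1.43, -1.5, -0.12, 1], [0, 0, 0, 1.43, -1.5, -0.12, 1], [0, 0, 0, 1.43, -1.5, -0.12, 1], [0, 0, 0, 1.43, -1.5, -0.12, 1]]]' && 
python3 steer.py '[[[0, 0, 0, 1.43, -1.5, -0.12, 1], [0, 0, 0, 1.43, -1.5, -0.12, 1], [0, 0, 0, 1.43, -1.5, -0.12, 1], [0, 0, 0, 1.43, -1.5, -0.12, 1], [0, 0, 0, 1.43, -1.5, -0.12, 1]]]' && 
python3 steer.py '[[[0, 0, 0, 1.43, -1.5, -0.12, 1], [0, 0, 0, 1.43, -1.5, -0.12, 1], [0, 0, 0, 1.43, -1.5, -0.12, 1], [0, 0, 0, 1.43, -1.5, -0.12, 1], [0, 0, 0, 1.43, -1.5, -0.12, 1]]]' && 
python3 steer.py '[[[0, 0, 0, 1.43, -1.5, -0.12, 1], [0, 0, 0, 1.43, -1.5, -0.12, 1], [0, 0, 0, 1.43, -1.5, -0.12, 1], [0, 0, 0, 1.43, -1.5, -0.12, 1], [0, 0, 0, 1.43, -1.5, -0.12, 1]]]' && 
python3 steer.py '[[[0, 0, -1.2, 0, 0, 0, 1], [0, 0, -1.2, 0, 0, 0, 1], [0, 0, -1.2, 0, 0, 0, 1], [0, 0, -1.2, 0, 0, 0, 1], [0, 0, -1.2, 0, 0, 0, 1]]]' && python3 steer.py '[[[0, 0, -1.2, 0, 0, 0, 1], [0, 0, -1.2, 0, 0, 0, 1], [0, 0, -1.2, 0, 0, 0, 1], [0, 0, -1.2, 0, 0, 0, 1], [0, 0, -1.2, 0, 0, 0, 0.5]]]' && python3 steer.py '[[[0, 0, -1.2, 0, 0, 0, 0.5], [0, 0, 0, 0, 0, 0, 0.5], [0, 0, 0, 0, 0, 0, 0.5]]]'
python3 - <<'E'
from rig import r
import cv2, numpy as np
c=r.camera_params("wrist");f=r.grab_frame("wrist");cv2.imwrite("pics/w1.png",f[:,:,::-1])
np.savez("w1.npz",**c);R=cv2.Rodrigues(c["rvec"])[0];print(-R.T@c["tvec"],R)
E
```

```text
clock: 0.52
eef_pos: [328.2, -370.0, 265.0]
tcp_rot: [-3.141, 0.0, 0.43]
contact_force: [1.6, 0.2, -0.8]
opening: 1.005
grasp_force: 0.0
clock: 0.93
eef_pos: [395.5, -173.9, 277.4]
tcp_rot: [3.142, -0.0, 0.43]
contact_force: [0.6, -0.6, 0.9]
opening: 1.002
grasp_force: 0.0
clock: 1.35
eef_pos: [462.9, 22.3, 289.4]
tcp_rot: [3.141, -0.0, 0.431]
contact_force: [1.5, -0.7, 0.3]
opening: 0.999
grasp_force: 0.0
clock: 1.77
eef_pos: [530.2, 218.3, 301.1]
tcp_rot: [3.142, 0.0, 0.431]
contact_force: [2.1, -0.5, -0.3]
opening: 1.001
grasp_force: 0.0
clock: 2.18
eef_pos: [529.9, 216.3, 300.8]
tcp_rot: [-3.141, 0.001, 1.037]
contact_force: [0.2, -0.3, -0.4]
opening: 0.998
grasp_force: 0.0
clock: 2.6
eef_pos: [530.0, 216.1, 300.9]
tcp_rot: [-3.141, 0.0, 1.637]
contact_force: [0.2, -0.1, 0.1]
opening: 0.883
grasp_force: 0.0
clock: 2.85
eef_pos: [530.0, 216.1, 301.0]
tcp_rot: [-3.141, 0.0, 1.747]
contact_force: [-0.9, 0.5, 0.7]
opening: 0.498
grasp_force: 0.0
[517.37038238 290.13551492 421.92672043] [[ 9.84538668e-01  1.75165155e-01 -8.83185390e-04]
 [ 1.67462154e-01 -9.39740078e-01  2.98068805e-01]
 [ 5.13813035e-02 -2.93608164e-01 -9.54543979e-01]]
```

View pics/w1.png

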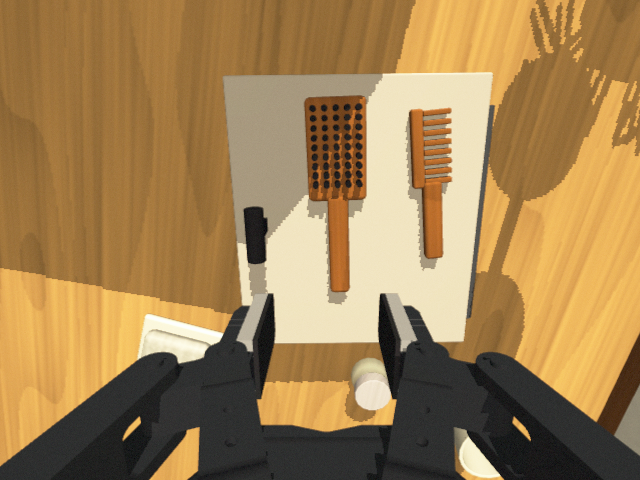

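The wrist view shows the brush neck at (338,199) and its end at (341,290), the comb neck at (432,183) and its end at (433,257), and the bar centre at (255,235).

Run:
```python
from h import *
from rig import r
Pt=P(r.camera_params("top"));Ps=P(r.camera_params("scene"));Pw=P(dict(np.load("w1.npz")))
np.set_printoptions(precision=1,suppress=True)
for k,w,t,z in [("handle",(255,235),(190,268),123),("bneck",(338,199),(153,195),103),("bend",(341,290),(246,176),104),("cneck",(432,184),(122,106),99),("cend",(433,257),(192,89),100),
 ("LF",(224,76),(63,323),88),("RF",(247,344),(339,266),88),("LB",(492,72),(15,80),88),("RB",(464,342),(292,25),88)]:
    t=np.array(t)/2.6+(170,180)
    X,e=tri([Pw,Pt],[w,t]);print(k,X,round(e,2),'w@z',atz(Pw,w,z),'top@z',atz(Pt,t,z))
```

```text
handle [474.2 192.8 126.8] 2.37 w@z [475.5 191.1] top@z [473.3 193.4]
bneck [537.5 227.8  99.7] 1.1 w@z [538.2 228.5] top@z [537.1 227.3]
bend [553.2 145.9 104. ] 3.55 w@z [556.4 146.4] top@z [552.  145.7]
cneck [616.  254.4  95.9] 0.45 w@z [614.7 254.5] top@z [615.8 253.9]
cend [629.5 191.8 104.7] 1.37 w@z [632.2 191. ] top@z [629.5 192.1]
LF [426.6 310.9  81.2] 2.73 w@z [429.6 308.8] top@z [426.5 310.2]
RF [472.9  66.3  90.1] 3.86 w@z [476.4  64.3] top@z [471.4  66.5]
LB [641.4 349.4  90.8] 0.25 w@z [642.4 349.7] top@z [641.7 350.1]
RB [686.3 104.6  90.7] 3.27 w@z [690.4 104.8] top@z [685.5 104.1]
```

Wrist and top views agree on heights (lid 81–91, brush 100–104, bar 127 against text 88, 104, 123), and positions agree within about 4 mm. Brush grip is at (540.6,213.3), yaw 1.77. Descending.

Converted, 30 mm is 1.5, 9.9 mm is 0.495, -0.023 rad is -0.23.

```bash
python3 steer.py '[[[0, 0, -0.23, -0.23, 0.495, 0, 0.5], [0, 0, 0, 0, 0, 2, 0.5], [0, 0, 0, 0, 0, 2, 0.5], [0, 0, 0, 0, 0, 2, 0.5], [0, 0, 0, 0, 0, 1.5, 0.5]]]' 25 && python3 steer.py '[[[0, 0, 0, 0, 0, 1, 0.5], [0, 0, 0, 0, 0, 0.5, 0.5], [0, 0, 0, 0, 0, 0.25, 0.5], [0, 0, 0, 0, 0, 0.15, 0.5], [0, 0, 0, 0, 0, 0, 0.5]]]'
python3 - <<'E'
from rig import r
import cv2
f=r.grab_frame("wrist");cv2.imwrite("pics/w2.png",f[:,:,::-1])
E
```

```text
clock: 3.32
eef_pos: [539.6, 212.9, 148.4]
tcp_rot: [-3.14, 0.0, 1.77]
contact_force: [-0.2, 0.1, -0.5]
opening: 0.496
grasp_force: 0.0
clock: 3.73
eef_pos: [541.3, 213.6, 113.9]
tcp_rot: [3.141, -0.0, 1.773]
contact_force: [0.3, 1.0, 0.4]
opening: 0.501
grasp_force: 0.0
```

View pics/w2.png

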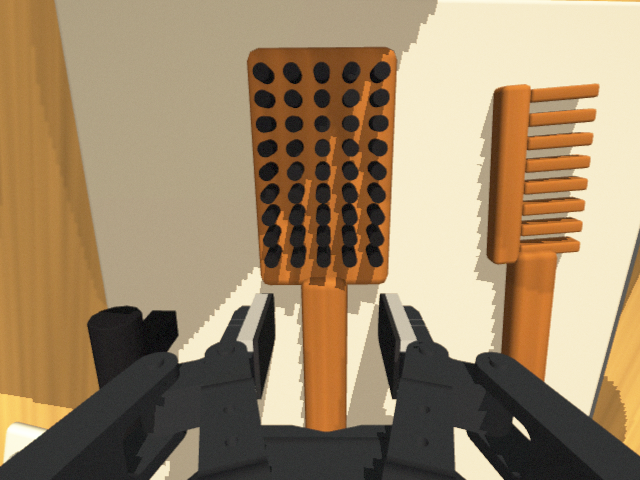

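The fingers straddle the brush handle (centre near (325,350)) next to its head, well centred and clear of the T-handle. Closing and lifting.

Converted, -15 mm is -0.75, -5 mm is -0.25.

```bash
python3 steer.py '[[[0, 0, 0, 0, 0, 0, 0.1], [0, 0, 0, 0, 0, 0, 0.1], [0, 0, 0, 0, 0, 0, 0.1], [0, 0, 0, 0, 0, 0, 0.1], [0, 0, 0, 0, 0, 0, 0.1]]]' 40 && python3 steer.py '[[[0, 0, 0, 0, 0, -0.25, 0.1], [0, 0, 0, 0, 0, -0.75, 0.1], [0, 0, 0, 0, 0, -1.25, 0.1], [0, 0, 0, 0, 0, -1.25, 0.1], [0, 0, 0, 0, 0, 0, 0.1]]]'
python3 - <<'E'
from rig import r
import cv2
f=r.grab_frame("wrist");cv2.imwrite("pics/w3.png",f[:,:,::-1])
E
```

```text
clock: 4.2
eef_pos: [541.5, 213.7, 114.7]
tcp_rot: [3.14, -0.0, 1.774]
contact_force: [-1.6, -0.1, 6.7]
opening: 0.198
grasp_force: 39.8
clock: 4.62
eef_pos: [543.2, 214.3, 188.4]
tcp_rot: [3.135, -0.001, 1.774]
contact_force: [0.7, 0.4, -0.8]
opening: 0.196
grasp_force: 39.3
```

View pics/w3.png

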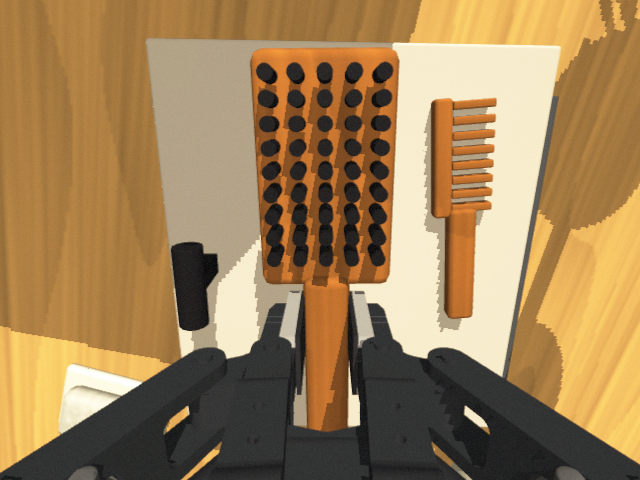

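The brush is held level with a 39 N grip, its neck at (326,283). Carrying it over to the tray and turning it along the tray.

Converted, -39 mm is -1.95, -20 mm is -1.

```bash
python3 steer.py '[[[0, 0, 0, -1, -0.25, -0.3, 0.1], [0, 0, 0, -1.95, -0.465, -0.3, 0.1], [0, 0, 0, -1.95, -0.465, 0, 0.1], [0, 0, 0, -1.95, -0.465, 0, 0.1], [0, 0, 0, -1.95, -0.465, 0, 0.1]]]' && python3 steer.py '[[[0, 0, 0, -1.95, -0.465, 0, 0.1], [0, 0, 0, -1.95, -0.465, 0, 0.1], [0, 0, 0, -1.95, -0.465, 0, 0.1], [0, 0, 0, -1.95, -0.465, 0, 0.1], [0, 0, 0, -1.95, -0.465, 0, 0.1]]]' && python3 steer.py '[[[0, 0, 0, -1.95, -0.465, 0, 0.1], [0, 0, 0, -1.95, -0.465, 0, 0.1], [0, 0, 0, -1.1, -0.25, 0, 0.1], [0, 0, 1.2, 0, 0, 0, 0.1], [0, 0, 1.2, 0, 0, 0, 0.1]]]' && python3 steer.py '[[[0, 0, 1.2, 0, 0, 0, 0.1], [0, 0, 1.2, 0, 0, 0, 0.1], [0, 0, 1.2, 0, 0, 0, 0.1], [0, 0, 1.2, 0, 0, 0, 0.1], [0, 0, 1.2, 0, 0, 0, 0.1]]]' && python3 steer.py '[[[0, 0, 1.2, 0, 0, 0, 0.1], [0, 0, 1.2, 0, 0, 0, 0.1], [0, 0, 1.2, 0, 0, 0, 0.1], [0, 0, 1.2, 0, 0, 0, 0.1], [0, 0, 1.2, 0, 0, 0, 0.1]]]' && python3 steer.py '[[[0, 0, 1.2, 0, 0, 0, 0.1], [0, 0, 1.2, 0, 0, 0, 0.1], [0, 0, 1.2, 0, 0, 0, 0.1], [0, 0, 1.2, 0, 0, 0, 0.1], [0, 0, 0, 0, 0, 0, 0.1]]]'
python3 - <<'E'
from rig import r
import cv2, numpy as np
c=r.camera_params("wrist");f=r.grab_frame("wrist");cv2.imwrite("pics/w4.png",f[:,:,::-1]);np.savez("w4.npz",**c)
E
```

```text
clock: 5.08
eef_pos: [534.0, 31.0, 194.8]
tcp_rot: [-3.141, -0.0, 1.775]
contact_force: [0.5, 0.4, -0.5]
opening: 0.197
grasp_force: 39.2
clock: 5.5
eef_pos: [527.7, -169.7, 194.7]
tcp_rot: [-3.141, -0.001, 1.774]
contact_force: [1.0, 0.5, -1.0]
opening: 0.197
grasp_force: 39.2
clock: 5.92
eef_pos: [524.9, -272.2, 194.3]
tcp_rot: [-3.14, -0.0, 1.526]
contact_force: [0.4, -0.4, -1.2]
opening: 0.194
grasp_force: 39.3
clock: 6.33
eef_pos: [525.1, -270.3, 194.4]
tcp_rot: [-3.14, 0.0, 0.928]
contact_force: [0.4, 0.8, -1.2]
opening: 0.198
grasp_force: 39.3
clock: 6.75
eef_pos: [525.1, -270.3, 194.4]
tcp_rot: [-3.14, 0.001, 0.328]
contact_force: [0.4, 0.9, -1.5]
opening: 0.196
grasp_force: 39.3
clock: 7.17
eef_pos: [525.2, -270.3, 194.5]
tcp_rot: [-3.141, 0.001, -0.152]
contact_force: [-0.8, 0.0, -1.0]
opening: 0.199
grasp_force: 39.2
```

View pics/w4.png

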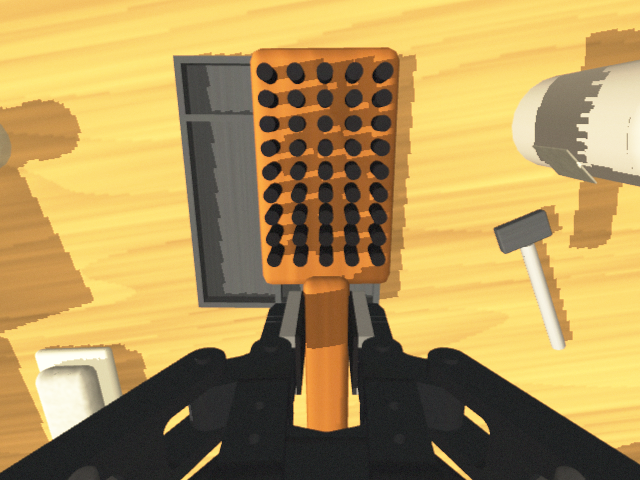

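The tray corners show at (174,57) and (199,306). The brush head spans from (325,50) to its neck at (326,282). I'll check where both lie.

Run:
```python
from h import *
Pw=P(dict(np.load("w4.npz")))
from rig import r
Pt=P(r.camera_params("top"))
np.set_printoptions(precision=1,suppress=True)
for k,w,t in [("TL",(174,57),(600,58)),("BL",(199,306),(572,268))]:
    t=np.array(t)/2.6+(170,180);X,e=tri([Pw,Pt],[w,t]);print(k,atz(Pw,w,16),"tri",X,e)
print("BR bottom edge",atz(Pw,(379,300),16))
print("head",atz(Pw,(325,50),180),"neck",atz(Pw,(326,282),180),r.sense()["eef_pos"])
```

```text
TL [ 659.6 -181.4] tri [ 658.9 -178.9   10.5] 2.7875804693315525
BL [ 464.4 -149.7] tri [ 462.7 -147.5   11.4] 0.4085822732262021
BR bottom edge [ 446.4 -305.3]
head [ 622.1 -285.5] neck [ 541.8 -273.5] [ 525.2 -270.3  194.6]
```

Wrist and top views agree within 3 mm, so I'm averaging them: brush_place (543.9,-274.6). Shifting 3.2/1.4 mm and lowering.

Converted, 40 mm is 2, 25 mm is 1.25.

```bash
python3 steer.py '[[[0, 0, 0, 0.16, 0.07, 0, 0.1], [0, 0, 0, 0, 0, 2, 0.1], [0, 0, 0, 0, 0, 2, 0.1], [0, 0, 0, 0, 0, 1.75, 0.1], [0, 0, 0, 0, 0, 1.25, 0.1]]]' && python3 steer.py '[[[0, 0, 0, 0, 0, 0.65, 0.1], [0, 0, 0, 0, 0, 0.2, 0.1], [0, 0, 0, 0, 0, 0.1, 0.1], [0, 0, 0, 0, 0, 0.05, 0.1], [0, 0, 0, 0, 0, 0, 0.1]]]'
```

```text
clock: 7.63
eef_pos: [527.5, -271.8, 52.2]
tcp_rot: [-3.141, 0.003, -0.142]
contact_force: [-1.1, 0.1, 0.4]
opening: 0.197
grasp_force: 39.2
clock: 8.05
eef_pos: [529.7, -273.0, 36.7]
tcp_rot: [3.141, -0.002, -0.146]
contact_force: [-0.7, -0.5, -0.4]
opening: 0.195
grasp_force: 39.2
```

```bash
python3 steer.py '[[[0, 0, 0, 0, 0, 0.1, 0.1], [0, 0, 0, 0, 0, 0, 0.1], [0, 0, 0, 0, 0, 0, 0.1]]]' && python3 steer.py '[[[0, 0, 0, 0, 0, 0.1, 0.1], [0, 0, 0, 0, 0, 0, 0.1], [0, 0, 0, 0, 0, 0, 0.1]]]'
```

```text
clock: 8.3
eef_pos: [529.0, -272.6, 34.0]
tcp_rot: [3.141, -0.001, -0.146]
contact_force: [-0.1, 0.9, -1.1]
opening: 0.193
grasp_force: 39.2
clock: 8.55
eef_pos: [528.6, -272.4, 31.3]
tcp_rot: [-3.142, 0.0, -0.146]
contact_force: [-0.5, 0.5, -1.2]
opening: 0.199
grasp_force: 39.2
```

```bash
python3 steer.py '[[[0, 0, 0, 0, 0, 0.05, 0.1], [0, 0, 0, 0, 0, 0, 0.1], [0, 0, 0, 0, 0, 0.025, 0.1], [0, 0, 0, 0, 0, 0, 0.1]]]' && python3 steer.py '[[[0, 0, 0, 0, 0, 0, 0.3], [0, 0, 0, 0, 0, 0, 0.3], [0, 0, 0, 0, 0, 0, 0.36], [0, 0, 0, 0, 0, 0, 0.36]]]' && python3 steer.py '[[[0, 0, 0, 0, 0, -0.4, 0.36], [0, 0, 0, 0, 0, -1, 0.36], [0, 0, 0, 0, 0, -2, 0.36], [0, 0, 0, 0, 0, -2, 0.36], [0, 0, 0, 0, 0, -2, 0.5]]]' && python3 steer.py '[[[0, 0, 0, 0, 0, -1, 0.5], [0, 0, 0, 0, 0, 0, 0.5]]]'
python3 - <<'E'
from rig import r
import cv2, numpy as np
c=r.camera_params("wrist");f=r.grab_frame("wrist");cv2.imwrite("pics/w5.png",f[:,:,::-1]);np.savez("w5.npz",**c)
E
```

```text
clock: 8.88
eef_pos: [528.7, -272.5, 30.7]
tcp_rot: [3.142, -0.0, -0.146]
contact_force: [-2.4, 1.7, 11.3]
opening: 0.197
grasp_force: 40.6
clock: 9.22
eef_pos: [528.7, -272.4, 29.6]
tcp_rot: [-3.142, 0.0, -0.146]
contact_force: [-0.1, 0.2, 0.3]
opening: 0.364
grasp_force: 0.0
clock: 9.63
eef_pos: [528.2, -272.2, 179.6]
tcp_rot: [-3.141, 0.001, -0.146]
contact_force: [1.2, 0.0, -1.1]
opening: 0.486
grasp_force: 0.0
clock: 9.8
eef_pos: [531.3, -273.8, 204.0]
tcp_rot: [3.139, -0.009, -0.146]
contact_force: [1.5, -1.5, 0.7]
opening: 0.501
grasp_force: 0.0
```

View pics/w5.png

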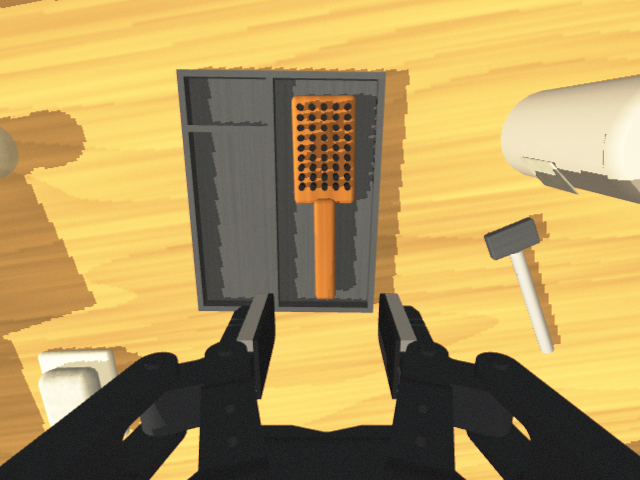

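The brush lies flat in the wide compartment: head end at (323,97), neck (324,202), handle end (325,298). The tray's corners are at (178,70), (385,73), (199,310) and (372,312). Checking its offset.

Run:
```python
from h import *
Pw=P(dict(np.load("w5.npz")))
np.set_printoptions(precision=1,suppress=True)
C=[atz(Pw,w,16) for w in [(178,70),(385,73),(199,310),(372,312)]]
print(*C); c=np.mean(C,0); ex=(C[0]+C[1]-C[2]-C[3]);ex/=np.linalg.norm(ex); ey=np.array([-ex[1],ex[0]]);print("centre",c,"yaw",np.arctan2(ex[1],ex[0]))
for k,w,z in [("head",(323,97),16),("neck",(324,202),16),("end",(325,298),20)]:
    p=atz(Pw,w,z);d=p-c;print(k,p,"tray frame",d@ex,d@ey)
```

```text
[ 660.  -182.2] [ 635.4 -335.2] [ 464.  -149.8] [ 439.  -303.3]
centre [ 549.6 -242.6] yaw -0.16223742331735472
head [ 625.4 -286.6] tray frame 81.96527520362147 -31.16644353138499
neck [ 544.9 -275.4] tray frame 0.6674016563534391 -33.08385143348434
end [ 460.9 -263.8] tray frame -84.16298748105838 -35.17430653527541
```

The brush sits within 1 mm of its place. Next is the comb: turn to yaw 1.816 and travel over.

Converted, -0.1225 rad is -1.225.

```bash
python3 steer.py '[[[0, 0, -1.225, 0, 0, 0, 0.5], [0, 0, -1.225, 0, 0, 0, 0.5], [0, 0, -1.225, 0, 0, 0, 0.5], [0, 0, -1.225, 0, 0, 0, 0.5], [0, 0, -1.225, 0, 0, 0, 0.5]]]' >/dev/null&& python3 steer.py '[[[0, 0, -1.225, 0, 0, 0, 0.5], [0, 0, -1.225, 0, 0, 0, 0.5], [0, 0, -1.225, 0, 0, 0, 0.5], [0, 0, -1.225, 0, 0, 0, 0.5], [0, 0, -1.225, 0, 0, 0, 0.5]]]' >/dev/null && python3 steer.py '[[[0, 0, -1.225, 0, 0, 0, 0.5], [0, 0, -1.225, 0, 0, 0, 0.5], [0, 0, -1.225, 0, 0, 0, 0.5], [0, 0, -1.225, 0, 0, 0, 0.5], [0, 0, -1.225, 0, 0, 0, 0.5]]]' && python3 steer.py '[[[0, 0, -1.225, 0, 0, 0, 0.5], [0, 0, 0, 1.7, 0.75, 0, 0.5], [0, 0, 0, 1.7, 0.75, 0, 0.5], [0, 0, 0, 1.7, 0.75, 0, 0.5], [0, 0, 0, 1.7, 0.75, 0, 0.5]]]' && python3 steer.py '[[[0, 0, 0, 1.7, 0.75, 0, 0.5], [0, 0, 0, 1.7, 0.75, 0, 0.5], [0, 0, 0, 1.7, 0.75, 0, 0.5], [0, 0, 0, 1.7, 0.75, 0, 0.5], [0, 0, 0, 1.7, 0.75, 0, 0.5]]]' && python3 steer.py '[[[0, 0, 0, 1.7, 0.75, 0, 0.5], [0, 0, 0, 1.7, 0.75, 0, 0.5], [0, 0, 0, 1.7, 0.75, 0, 0.5], [0, 0, 0, 1.7, 0.75, 0, 0.5], [0, 0, 0, 1.7, 0.75, 0, 0.5]]]' && python3 steer.py '[[[0, 0, 0, 0, 0, 0, 0.5], [0, 0, 0, 0, 0, 0, 0.5]]]'
python3 - <<'E'
from rig import r
import cv2, numpy as np
c=r.camera_params("wrist");f=r.grab_frame("wrist");cv2.imwrite("pics/w6.png",f[:,:,::-1]);np.savez("w6.npz",**c)
E
```

```text
clock: 11.1
eef_pos: [527.8, -272.0, 196.2]
tcp_rot: [-3.139, -0.002, 1.697]
contact_force: [0.7, -0.3, -0.2]
opening: 0.502
grasp_force: 0.0
clock: 11.52
eef_pos: [553.2, -124.5, 196.3]
tcp_rot: [-3.139, -0.001, 1.813]
contact_force: [1.1, 0.5, 0.4]
opening: 0.503
grasp_force: 0.0
clock: 11.93
eef_pos: [585.1, 58.8, 196.4]
tcp_rot: [-3.139, -0.0, 1.814]
contact_force: [1.1, -1.0, -0.4]
opening: 0.499
grasp_force: 0.0
clock: 12.35
eef_pos: [617.0, 241.7, 196.0]
tcp_rot: [-3.139, 0.0, 1.814]
contact_force: [0.7, -0.6, 0.2]
opening: 0.499
grasp_force: 0.0
clock: 12.52
eef_pos: [617.0, 241.6, 195.9]
tcp_rot: [-3.139, 0.0, 1.817]
contact_force: [-1.5, 0.3, 0.1]
opening: 0.498
grasp_force: 0.0
```

View pics/w6.png

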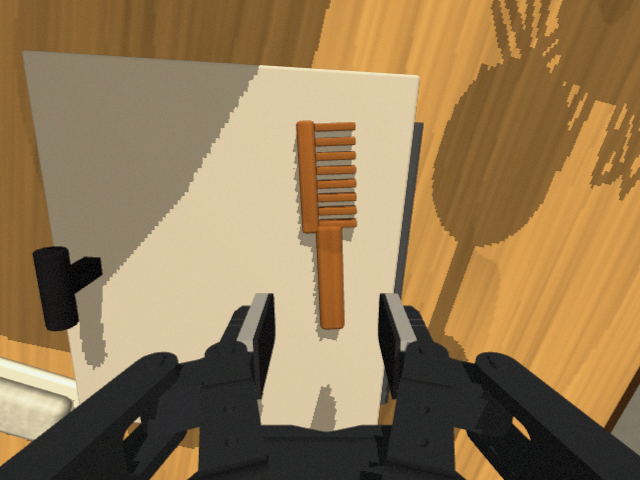

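The comb's neck is at (328,229), its handle end at (332,328), its teeth ends at (355,127–223), and the T-bar is at about (56,288). That was my tenth picture, so from here I'll use code checks only.

Run:
```python
from h import *
Pw=P(dict(np.load("w6.npz")))
np.set_printoptions(precision=2,suppress=True)
n,e=atz(Pw,(328,229),99),atz(Pw,(332,328),100)
d=(n-e)/np.linalg.norm(n-e);y=np.arctan2(d[1],d[0]);print(n,e,np.linalg.norm(n-e),y)
# calibration bias: brush-style check with T bar centre
print("bar",atz(Pw,(56,288),123))
g=n-15*d;from rig import r
s=r.sense();t=s["tcp_rot"][2];D=g-s["eef_pos"][:2];print(g,"tool dx,dy",D@[np.cos(t),np.sin(t)],D@[np.sin(t),-np.cos(t)],s["eef_pos"])
```

```text
[614.95 254.6 ] [633.57 191.32] 65.96312596396143 1.8570158574512485
bar [474.76 191.15]
[619.18 240.21] tool dx,dy -0.49571159271188914 2.219083430305376 [616.91 240.15 196.08]
```

```bash
python3 steer.py '[[[0, 0, -0.2, -0.025, 0.11, 0, 0.5], [0, 0, 0, 0, 0, 1.75, 0.5], [0, 0, 0, 0, 0, 1.4, 0.5], [0, 0, 0, 0, 0, 0.6, 0.5], [0, 0, 0, 0, 0, 0.2, 0.5]]]' && python3 steer.py '[[[0, 0, 0, 0, 0, 0.15, 0.5], [0, 0, 0, 0, 0, 0, 0.5], [0, 0, 0, 0, 0, 0, 0.5]]]'
```

```text
clock: 12.98
eef_pos: [618.6, 238.1, 116.1]
tcp_rot: [-3.137, 0.001, 1.833]
contact_force: [-0.3, 0.2, 0.0]
opening: 0.504
grasp_force: 0.0
clock: 13.23
eef_pos: [621.1, 240.2, 117.2]
tcp_rot: [3.14, -0.0, 1.834]
contact_force: [0.4, 0.3, 0.8]
opening: 0.498
grasp_force: 0.0
```

Converted, 2 mm is 0.1.

```bash
python3 steer.py '[[[0, 0, 0, 0, 0, 0.1, 0.5], [0, 0, 0, 0, 0, 0, 0.5], [0, 0, 0, 0, 0, 0, 0.5]]]' && python3 steer.py '[[[0, 0, 0, 0, 0, 0, 0.3], [0, 0, 0, 0, 0, 0, 0.1], [0, 0, 0, 0, 0, 0, 0.1], [0, 0, 0, 0, 0, 0, 0.1], [0, 0, 0, 0, 0, 0, 0.1]]]' 40
```

```text
clock: 13.48
eef_pos: [620.5, 240.3, 114.4]
tcp_rot: [3.141, -0.0, 1.834]
contact_force: [-0.6, 0.2, 0.8]
opening: 0.503
grasp_force: 0.0
clock: 13.9
eef_pos: [620.4, 240.3, 114.2]
tcp_rot: [3.141, -0.0, 1.834]
contact_force: [-1.2, 0.9, 4.3]
opening: 0.17
grasp_force: 39.7
```

Converted, -15 mm is -0.75, -5 mm is -0.25.

```bash
python3 steer.py '[[[0, 0, 0, 0, 0, -0.25, 0.1], [0, 0, 0, 0, 0, -0.75, 0.1], [0, 0, 0, 0, 0, -1.5, 0.1], [0, 0, 0, 0, 0, -1.5, 0.1], [0, 0, 0, 0, 0, -0.25, 0.1]]]' && python3 steer.py '[[[0, 0, 0, -1.645, -0.87, 0, 0.1], [0, 0, 0, -1.645, -0.87, 0, 0.1], [0, 0, 0, -1.645, -0.87, 0, 0.1], [0, 0, 0, -1.645, -0.87, 0, 0.1], [0, 0, 0, -1.645, -0.87, 0, 0.1]]]' && python3 steer.py '[[[0, 0, 0, -1.645, -0.87, 0, 0.1], [0, 0, 0, -1.645, -0.87, 0, 0.1], [0, 0, 0, -1.645, -0.87, 0, 0.1], [0, 0, 0, -1.645, -0.87, 0, 0.1], [0, 0, 0, -1.645, -0.87, 0, 0.1]]]' >/dev/null && python3 steer.py '[[[0, 0, 0, -1.645, -0.87, 0, 0.1], [0, 0, 0, -1.645, -0.87, 0, 0.1], [0, 0, 1.244, 0, 0, 0, 0.1], [0, 0, 1.244, 0, 0, 0, 0.1], [0, 0, 1.244, 0, 0, 0, 0.1]]]' && python3 steer.py '[[[0, 0, 1.244, 0, 0, 0, 0.1], [0, 0, 1.244, 0, 0, 0, 0.1], [0, 0, 1.244, 0, 0, 0, 0.1], [0, 0, 1.244, 0, 0, 0, 0.1], [0, 0, 1.244, 0, 0, 0, 0.1]]]' >/dev/null && python3 steer.py '[[[0, 0, 1.244, 0, 0, 0, 0.1], [0, 0, 1.244, 0, 0, 0, 0.1], [0, 0, 1.244, 0, 0, 0, 0.1], [0, 0, 1.244, 0, 0, 0, 0.1], [0, 0, 1.244, 0, 0, 0, 0.1]]]' >/dev/null && python3 steer.py '[[[0, 0, 1.244, 0, 0, 0, 0.1], [0, 0, 1.244, 0, 0, 0, 0.1], [0, 0, 1.244, 0, 0, 0, 0.1], [0, 0, 0, 0, 0, 0, 0.1], [0, 0, 0, 0, 0, 0, 0.1]]]'
python3 - <<'E'
from h import *
from rig import r
s=r.sense();t=s["tcp_rot"][2];D=np.array([521.4,-194.5])-s["eef_pos"][:2];print("tool dx,dy",D@[np.cos(t),np.sin(t)],D@[np.sin(t),-np.cos(t)])
# comb held? wood-coloured pixels ahead of the fingers
c=r.camera_params("wrist");f=r.grab_frame("wrist");cv2.imwrite("pics/w7.png",f[:,:,::-1])
h=cv2.cvtColor(f,cv2.COLOR_RGB2HSV);m=cv2.inRange(h,(3,140,60),(14,255,255))
n,l,st,ce=cv2.connectedComponentsWithStats(m)
for i in range(1,n):
    if st[i,4]>300: print(st[i],ce[i].round(0))
E
```

```text
clock: 14.32
eef_pos: [622.4, 241.0, 204.1]
tcp_rot: [3.135, -0.001, 1.834]
contact_force: [1.2, 0.7, 0.0]
opening: 0.17
grasp_force: 39.2
clock: 14.73
eef_pos: [578.1, 57.2, 198.5]
tcp_rot: [-3.141, 0.0, 1.834]
contact_force: [0.3, -1.1, 0.4]
opening: 0.171
grasp_force: 39.2
clock: 15.57
eef_pos: [520.6, -196.3, 198.5]
tcp_rot: [-3.141, -0.0, 1.453]
contact_force: [-0.1, 1.2, -1.1]
opening: 0.169
grasp_force: 39.2
clock: 16.82
eef_pos: [521.1, -195.3, 198.6]
tcp_rot: [-3.142, 0.0, -0.153]
contact_force: [0.3, -0.3, -0.2]
opening: 0.172
grasp_force: 39.2
tool dx,dy 0.20046328040128514 -0.8262650634519844
[ 392   60   68  216 6091] [423. 154.]
[  278   113    95   310 15910] [324. 246.]
```

The comb is held and the TCP is 0.8 mm from target. Lowering.

Converted, 40 mm is 2, 28 mm is 1.4.

```bash
python3 steer.py '[[[0, 0, 0, 0.01, -0.04, 2, 0.1], [0, 0, 0, 0, 0, 2, 0.1], [0, 0, 0, 0, 0, 2, 0.1], [0, 0, 0, 0, 0, 1.4, 0.1], [0, 0, 0, 0, 0, 0.6, 0.1]]]' && python3 steer.py '[[[0, 0, 0, 0, 0, 0.15, 0.1], [0, 0, 0, 0, 0, 0, 0.1], [0, 0, 0, 0, 0, 0.1, 0.1], [0, 0, 0, 0, 0, 0, 0.1], [0, 0, 0, 0, 0, 0, 0.1]]]' && python3 steer.py '[[[0, 0, 0, 0, 0, 0.05, 0.1], [0, 0, 0, 0, 0, 0, 0.1], [0, 0, 0, 0, 0, 0, 0.1]]]'
```

```text
clock: 17.28
eef_pos: [519.2, -193.7, 35.0]
tcp_rot: [-3.14, 0.005, -0.153]
contact_force: [-1.3, -0.5, 0.4]
opening: 0.174
grasp_force: 39.2
clock: 17.7
eef_pos: [522.6, -195.0, 35.3]
tcp_rot: [3.141, -0.003, -0.156]
contact_force: [-0.2, 0.2, -0.7]
opening: 0.17
grasp_force: 39.2
clock: 17.95
eef_pos: [521.8, -194.7, 33.2]
tcp_rot: [3.141, -0.001, -0.156]
contact_force: [0.0, 0.9, -0.4]
opening: 0.168
grasp_force: 39.2
```

Converted, 1.5 mm is 0.075.

```bash
python3 steer.py '[[[0, 0, 0, 0, 0, 0.075, 0.1], [0, 0, 0, 0, 0, 0, 0.1], [0, 0, 0, 0, 0, 0, 0.1]]]' && python3 steer.py '[[[0, 0, 0, 0, 0, 0.05, 0.1], [0, 0, 0, 0, 0, 0, 0.1], [0, 0, 0, 0, 0, 0, 0.1]]]'
```

```text
clock: 18.2
eef_pos: [521.5, -194.5, 31.2]
tcp_rot: [-3.142, 0.0, -0.157]
contact_force: [0.1, 0.5, -0.6]
opening: 0.169
grasp_force: 39.2
clock: 18.45
eef_pos: [521.6, -194.6, 30.2]
tcp_rot: [-3.142, 0.0, -0.157]
contact_force: [0.3, 0.6, 0.1]
opening: 0.172
grasp_force: 39.2
```

The manual's scale: shifts go in units of 20 mm and turns go in units of 0.1 rad. Converting my numbers, 0.7 mm is 0.035.

```bash
python3 steer.py '[[[0, 0, 0, 0, 0, 0.035, 0.1], [0, 0, 0, 0, 0, 0, 0.1], [0, 0, 0, 0, 0, 0, 0.1]]]' && python3 steer.py '[[[0, 0, 0, 0, 0, 0, 0.2], [0, 0, 0, 0, 0, 0, 0.25], [0, 0, 0, 0, 0, 0, 0.25], [0, 0, 0, 0, 0, 0, 0.25]]]' && python3 steer.py '[[[0, 0, 0, 0, 0, -0.4, 0.25], [0, 0, 0, 0, 0, -1, 0.25], [0, 0, 0, 0, 0, -2, 0.25], [0, 0, 0, 0, 0, -2, 0.4], [0, 0, 0, 0, 0, -2, 0.5]]]' && python3 steer.py '[[[0, 0, 0, 0, 0, -1, 0.5], [0, 0, 0, 0, 0, 0, 0.5], [0, 0, 0, 0, 0, 0, 0.5]]]'
python3 - <<'E'
from h import *
from rig import r
c=r.camera_params("wrist");f=r.grab_frame("wrist");cv2.imwrite("pics/w8.png",f[:,:,::-1]);Pw=P(c)
h=cv2.cvtColor(f,cv2.COLOR_RGB2HSV);m=cv2.inRange(h,(3,140,60),(14,255,255))
m=cv2.morphologyEx(m,cv2.MORPH_CLOSE,np.ones((9,9)))
n,l,st,ce=cv2.connectedComponentsWithStats(m)
ex=np.array([np.cos(-.157),np.sin(-.157)]);ey=np.array([-ex[1],ex[0]])
for i in range(1,n):
    if st[i,4]>600:
        v,u=np.nonzero(l==i);q=np.array([atz(Pw,p,14) for p in zip(u[::7],v[::7])])-[549.3,-242]
        X,Y=q@ex,q@ey;print(st[i],"x",X.min(),X.max(),"y",Y.min(),Y.max(),"handle y",Y[X<np.percentile(X,25)].mean())
E
```

```text
clock: 18.7
eef_pos: [521.6, -194.6, 30.2]
tcp_rot: [3.142, -0.0, -0.157]
contact_force: [-2.3, 0.7, 8.4]
opening: 0.176
grasp_force: 40.2
clock: 19.03
eef_pos: [521.5, -194.6, 29.4]
tcp_rot: [-3.142, 0.0, -0.157]
contact_force: [0.0, 0.2, 0.6]
opening: 0.252
grasp_force: 0.0
clock: 19.45
eef_pos: [521.0, -194.4, 179.4]
tcp_rot: [-3.141, 0.001, -0.157]
contact_force: [1.5, -1.2, 0.4]
opening: 0.496
grasp_force: 0.0
clock: 19.7
eef_pos: [522.2, -194.8, 199.3]
tcp_rot: [3.141, -0.003, -0.157]
contact_force: [-0.5, 1.1, -0.7]
opening: 0.501
grasp_force: 0.0
[ 389   62   71  215 9784] x -86.16316260035022 83.95621185094173 y -57.79739016989413 -6.571960700434179 handle y -34.06852300051668
[ 304  119   43  157 4731] x -84.26412712337928 43.85748301128696 y 25.270764685073694 58.620185881612166 handle y 41.35419370837794
```

The comb is at −0.2/−1 mm from its place and the brush is undisturbed. Next, the lid handle: full opening, yaw 0.183, above (474,192.3).

Converted, -38.9 mm is -1.945, 2.3 mm is 0.115, -0.1133 rad is -1.133.

```bash
python3 steer.py '[[[0, 0, -1.133, 0, 0, 0, 1], [0, 0, -1.133, 0, 0, 0, 1], [0, 0, -1.133, 0, 0, 0, 1], [0, 0, 0, 0.115, -1.945, 0, 1], [0, 0, 0, 0.115, -1.945, 0, 1]]]' && python3 steer.py '[[[0, 0, 0, 0.115, -1.945, 0, 1], [0, 0, 0, 0.115, -1.945, 0, 1], [0, 0, 0, 0.115, -1.945, 0, 1], [0, 0, 0, 0.115, -1.945, 0, 1], [0, 0, 0, 0.115, -1.945, 0, 1]]]'  && python3 steer.py '[[[0, 0, 0, 0.115, -1.945, 0, 1], [0, 0, 0, 0.115, -1.945, 0, 1], [0, 0, 0, 0.115, -1.945, 0, 1], [0, 0, 0, 0, 0, 0, 1], [0, 0, 0, 0, 0, 0, 1]]]'
python3 - <<'E'
from h import *
from rig import r
s=r.sense();t=s["tcp_rot"][2];D=np.array([474,192.3])-s["eef_pos"][:2];print("tool dx,dy",D@[np.cos(t),np.sin(t)],D@[np.sin(t),-np.cos(t)],s["eef_pos"],t)
c=r.camera_params("wrist");f=r.grab_frame("wrist");cv2.imwrite("pics/w9.png",f[:,:,::-1]);Pw=P(c)
m=cv2.inRange(f,(0,0,0),(60,60,60))
n,l,st,ce=cv2.connectedComponentsWithStats(m)
for i in range(1,n):
    if st[i,4]>200: print(st[i],ce[i].round(0),atz(Pw,ce[i],123))
print("expected px",(lambda q:q[:2]/q[2])(Pw@[474,192.3,123,1]))
E
```

```text
clock: 20.17
eef_pos: [510.8, -117.4, 195.6]
tcp_rot: [-3.14, 0.003, 0.181]
contact_force: [0.4, 1.5, -0.4]
opening: 0.999
grasp_force: 0.0
clock: 20.58
eef_pos: [486.0, 77.6, 195.9]
tcp_rot: [-3.142, 0.003, 0.183]
contact_force: [1.3, 0.2, -0.2]
opening: 0.997
grasp_force: 0.0
clock: 21.0
eef_pos: [471.8, 193.5, 195.9]
tcp_rot: [3.141, 0.003, 0.187]
contact_force: [0.4, -0.5, -0.1]
opening: 0.999
grasp_force: 0.0
tool dx,dy 1.9276157586958937 1.6014961543176895 [471.8080746  193.51488908 195.85868855] 0.18714610720414293
[ 288  235   85   41 2607] [330. 259.] [476.22345564 191.48836513]
[    0   307   640   173 54311] [321. 426.] [365.24701977 175.96519708]
expected px [327.33465973 263.0061451 ]
```

Converted, 2.2 mm is 0.11, 1.9 mm is 0.095.

```bash
python3 steer.py '[[[0, 0, 0, 0.11, 0.095, 0, 1], [0, 0, 0, 0, 0, 1.5, 1], [0, 0, 0, 0, 0, 1.25, 1], [0, 0, 0, 0, 0, 0.6, 1], [0, 0, 0, 0, 0, 0.2, 1]]]' && python3 steer.py '[[[0, 0, 0, 0, 0, 0, 1], [0, 0, 0, 0, 0, 0, 0.6], [0, 0, 0, 0, 0, 0, 0.3], [0, 0, 0, 0, 0, 0, 0.3], [0, 0, 0, 0, 0, 0, 0.3]]]' 30 && python3 steer.py '[[[0, 0, 0, 0, 0, 0, 0.3], [0, 0, 0, 0, 0, 0, 0.3], [0, 0, 0, 0, 0, 0, 0.3]]]' 70
```

```text
clock: 21.47
eef_pos: [474.6, 188.3, 124.1]
tcp_rot: [3.141, 0.004, 0.181]
contact_force: [0.4, -0.4, -0.1]
opening: 0.997
grasp_force: 0.0
clock: 21.88
eef_pos: [476.2, 192.4, 128.2]
tcp_rot: [-3.138, -0.002, 0.181]
contact_force: [-1.0, 3.3, 4.8]
opening: 0.517
grasp_force: 30.9
clock: 22.13
eef_pos: [476.2, 192.4, 128.3]
tcp_rot: [-3.139, -0.002, 0.183]
contact_force: [-5.9, 7.7, 10.5]
opening: 0.506
grasp_force: 69.6
```

The opening of 0.51 (about 43 mm) matches the 45 mm bar, so it is pinched. Swinging along the arc to 30° first, then checking.

Converted, -11 mm is -0.55, -10.7 mm is -0.535.

```bash
python3 steer.py '[[[0, 0, 0, 0.075, 0, -0.275, 0.3], [0, 0, 0, 0.085, 0, -0.3, 0.3], [0, 0, 0, 0.16, 0, -0.55, 0.3], [0, 0, 0, 0.2, 0, -0.535, 0.3], [0, 0, 0, 0.265, 0, -0.515, 0.3]]]' && python3 steer.py '[[[0, 0, 0, 0.265, 0, -0.515, 0.3], [0, 0, 0, 0.27, 0, -0.515, 0.3], [0, 0, 0, 0.35, 0, -0.46, 0.3], [0, 0, 0, 0.35, 0, -0.46, 0.3], [0, 0, 0, 0.36, 0, -0.46, 0.3]]]' && python3 steer.py '[[[0, 0, 0, 0, 0, 0, 0.3], [0, 0, 0, 0, 0, 0, 0.3]]]'
python3 - <<'E'
from rig import r
import numpy as np
p=r.sense()["eef_pos"];b=np.array([np.cos(.183),np.sin(.183)]);h=np.array([556.3,207.7])+110*b
d=(p[:2]-h)@b;v=p[2]-3-80;print(d,v,np.hypot(d,v),np.degrees(np.arctan2(v,-d)-.217))
E
```

```text
clock: 22.55
eef_pos: [491.2, 195.1, 170.9]
tcp_rot: [-3.139, -0.001, 0.183]
contact_force: [-1.4, 10.2, -6.6]
opening: 0.509
grasp_force: 72.4
clock: 22.97
eef_pos: [523.1, 201.2, 218.7]
tcp_rot: [-3.138, -0.002, 0.183]
contact_force: [7.0, 11.4, -15.2]
opening: 0.505
grasp_force: 73.0
clock: 23.13
eef_pos: [523.3, 201.2, 218.8]
tcp_rot: [-3.138, -0.002, 0.182]
contact_force: [4.0, 10.4, -11.4]
opening: 0.508
grasp_force: 73.4
-143.6132694061339 135.7681678355917 197.63037860347328 30.958358502276788
```

Lid at about 31° with moderate forces. Continuing to 60°.

Converted, 9.8 mm is 0.49, 9.5 mm is 0.475.

```bash
python3 steer.py '[[[0, 0, 0, 0.41, 0, -0.41, 0.3], [0, 0, 0, 0.425, 0, -0.395, 0.3], [0, 0, 0, 0.445, 0, -0.375, 0.3], [0, 0, 0, 0.475, 0, -0.325, 0.3], [0, 0, 0, 0.49, 0, -0.31, 0.3]]]' && python3 steer.py '[[[0, 0, 0, 0.5, 0, -0.3, 0.3], [0, 0, 0, 0.515, 0, -0.25, 0.3], [0, 0, 0, 0.525, 0, -0.22, 0.3], [0, 0, 0, 0.475, 0, -0.17, 0.3], [0, 0, 0, 0, 0, 0, 0.3]]]' && python3 steer.py '[[[0, 0, 0, 0, 0, 0, 0.3], [0, 0, 0, 0, 0, 0, 0.3], [0, 0, 0, 0, 0, 0, 0.3], [0, 0, 0, 0, 0, 0, 0.3], [0, 0, 0, 0, 0, 0, 0.3]]]'
python3 - <<'E'
from rig import r
from h import *
p=r.sense()["eef_pos"];b=np.array([np.cos(.183),np.sin(.183)]);c=np.array([556.3,207.7]);h=c+110*b
d=(p[:2]-h)@b;v=p[2]-3-80;print(d,v,np.hypot(d,v),np.degrees(np.arctan2(v,-d)-.217))
# lid front corner on the far (+y) side: expected pixel for lid angles in the top and scene views
n=np.array([-b[1],b[0]])
for name in("top","scene"):
    f=r.grab_frame(name);cv2.imwrite(f"pics/{name}9.png",f[:,:,::-1]);Pc=P(r.camera_params(name));g=cv2.cvtColor(f,cv2.COLOR_RGB2GRAY)
    base=cv2.imread(f"pics/{name}0.png",0)
    # edge strength across the predicted front edge of the lid (upper face) for each angle
    gx,gy=cv2.Sobel(g,cv2.CV_32F,1,0),cv2.Sobel(g,cv2.CV_32F,0,1);G=np.hypot(gx,gy);o=[]
    for a in range(46,76,2):
        t=np.radians(a);L=220;w=8
        e=[]
        for s in np.r_[np.linspace(70,122,30)]:
            q=h-(L*np.cos(t)-w*np.sin(t))*b+n*s;X=np.r_[q,80+L*np.sin(t)+w*np.cos(t),1];u=Pc@X;u=u[:2]/u[2];i=u.round().astype(int);e.append(G[i[1],i[0]])
        o.append((a,int(np.mean(e))))
    print(name,o)
E
```

```text
clock: 23.55
eef_pos: [565.9, 209.3, 254.2]
tcp_rot: [-3.138, 0.002, 0.183]
contact_force: [1.9, 10.8, -15.4]
opening: 0.505
grasp_force: 73.1
clock: 23.97
eef_pos: [606.3, 216.9, 273.2]
tcp_rot: [-3.138, 0.001, 0.184]
contact_force: [-4.3, 9.2, -5.7]
opening: 0.502
grasp_force: 74.4
clock: 24.38
eef_pos: [604.6, 216.6, 272.6]
tcp_rot: [-3.138, 0.003, 0.184]
contact_force: [-2.0, 8.4, -6.6]
opening: 0.505
grasp_force: 74.2
-60.855905925772184 189.57814570702192 199.1062897443455 59.769823653129166
top [(46, 37), (48, 41), (50, 35), (52, 32), (54, 32), (56, 96), (58, 37), (60, 21), (62, 26), (64, 26), (66, 60), (68, 20), (70, 18), (72, 23), (74, 38)]
scene [(46, 3), (48, 2), (50, 3), (52, 6), (54, 9), (56, 13), (58, 14), (60, 34), (62, 82), (64, 115), (66, 112), (68, 100), (70, 81), (72, 34), (74, 28)]
```

The lid is at 59.8° by handle geometry, with radius 199.1 mm against 199.7 expected. The edge checks in the two cameras bracket that, and it is still and gripped. Handing in.

```bash
python3 steer.py '[[[0, 0, 0, 0, 0, 0, 0.3], [0, 0, 0, 0, 0, 0, 0.3]]]' && python3 -c "
from rig import r
print(r.sign_off())"
```

```text
clock: 24.65
eef_pos: [604.6, 216.6, 272.6]
tcp_rot: [-3.138, 0.003, 0.184]
contact_force: [-3.1, 8.7, -7.2]
opening: 0.507
grasp_force: 74.2
the job is handed in; nothing more can be done
None
```

The brush (bristles up) and the comb lie flat in their tray compartments, each within about 2 mm of centre by my measurements, and the gripper is holding the box lid still at about 60°; I handed the job in at about 25 s, and the sign-off returned no verdict.

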